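# Sort the spring clothespins into bins by length

## Robot

A 7-joint arm with a two-finger parallel gripper is mounted at the origin on the work surface. World frame = base frame: x ahead of the robot, y to its left, z up, the work surface at z = 0. Lengths are in m, angles in rad, forces in N, time in s.
With the tool pointing down it reaches from about 0.425 to 0.875 m from the base axis. Payload 4.7 kg.
Tool frame: the origin (TCP) lies between the finger pads; the fingertips stand 22 mm ahead of it and the grasp point (between the pads) lies 3 mm ahead of it; z points along the fingers, y is the line along which they close (so a half turn about z gives the same grasp; the last joint's range is limited). The gripper opens to 87 mm and grips with 3 to 60 N. Pads are 19 mm wide; open, the fingers measure 117 mm over their backs; the gripper's body (75 mm by 190 mm) begins 51 mm behind the grasp point.
Start: joints at [-1.145, 0.321, -0.07, 1.45, 0.023, 1.371, -0.057], TCP at [0.26, 0.596, 0.245] pointing down, gripper open.
Joint ranges: [-2.86, 2.86], [-0.3, 2.09], [-1.38, 1.24], [0.06, 2.45], [-1.56, 4.7], [0.09, 2.05], [-2.69, 2.69]. Speed limits (rad/s): [2.57, 2.57, 3.14, 3.14, 3.14, 3.14, 3.14].

## Interface

Orientations are given as a rotation vector (axis times angle).
In Python, from bench import ctrl gives the robot as it stands. The module is installed in compiled form; this text tells all that it offers.
- The arm moves only by the tool send_rows, never from a script. Its argument "motion" is a list of rows, each an object with "claw": the opening, from -1 (shut) to 1 (fully open); "slide": the shift along the tool's x, y, z in mm, a list of three; "delta_rot": the turn, a rotation vector about the tool's x, y, z in rad, a list of three. In form: [{"claw": claw, "slide": [x, y, z], "delta_rot": [ax, ay, az]}, ...]. A call has 1 to 5 rows; each row is the pose to reach, as a shift and turn from the pose commanded when the call began, along the tool's axes at that moment; what a row does not reach only later rows make up. A row lasts 1/10 s, in which the tool goes at most 50 mm and 8.59 degrees, less where a joint would pass 70% of its speed; a pose out of reach is approached as far as the arm can. A call with a gripper value outside its range is refused whole. The fingers move at their own pace and stop on an object; "grip_force" is the grip in N (left out, the last holds). Time passes only in rows, so rows that repeat a pose let the fingers close. It gives the time, the measured TCP pose, the force, the opening and the grip force at its end, in the units of the state.
- ctrl.get_state(): the state, without advancing time (a new reading comes with each control period).
- ctrl.get_image(name): name is "scene" or "top"; returns a dict with "color" (420x560x3 uint8, blue, green, red), "fx", "fy", "cx", "cy" (pixels), "pose" (4x4, takes a point from camera to world coordinates). Camera axes: x right, y down, z forward; pixel columns grow to the right and rows downward; lengths in m; the calibration is good to about 2 mm. A picture is of the moment at which its call begins. There is no depth.
- ctrl.close_job(): hands the job in; it is judged then, once.
The state is a dict: "time": time; "joint_positions": joint angles; "qd": joint speeds; "joint_torque": joint torques, N m; "position": TCP position; "tool_rot": TCP orientation; "ft_force": force on the tool from outside, world axes, zero at the start; "torque": the same for the moment, N m; "grip_width": opening from 0.0 (shut) to 1.0 (fully open); "grip_force": force on a finger pad.
Only numpy, scipy, OpenCV 4.12 (cv2) and the standard library are available. Lean on these libraries where they do the work, as an engineer would, in place of code of your own. Each camera call takes 0.05 s, during which the arm holds its last target. There are 200 camera calls.

## Task

Put away the three loose spring clothespins lying on the counter, one to a bin: the shortest pin in the shortest bin, the middle one in the middle-sized bin and the longest in the longest bin, each lying flat on its bin's floor. Leave the one-piece dolly peg, the magnet, the cup of pens and the clothespin caddy where they are, and do not move the bins.

Things in the scene. Friction and masses are not known exactly. Their poses are not given: they have to be found in the camera images.
- pin_short: the shortest spring clothespin: two flat wooden legs with a steel coil spring in the middle, lying on its side; 55 mm long, 13 mm across both legs, 10 mm high, about 12 to 17 g. Origin: centre of its underside. x runs along its length towards the jaws, y across the legs (grasp it along y, at the middle), z up
- pin_middle: the middle-length spring clothespin: two flat wooden legs with a steel coil spring in the middle, lying on its side; 80 mm long, 16 mm across both legs, 12 mm high, about 16 to 22 g. Origin: centre of its underside. x runs along its length towards the jaws, y across the legs (grasp it along y, at the middle), z up
- pin_long: the longest spring clothespin: two flat wooden legs with a steel coil spring in the middle, lying on its side; 110 mm long, 22 mm across both legs, 16 mm high, about 30 to 42 g. Origin: centre of its underside. x runs along its length towards the jaws, y across the legs (grasp it along y, at the middle), z up
- bin_short: the shortest of three loose, empty, open light-grey plastic bins: 86 x 86 mm outside, 35 mm high, walls and floor 3 mm thick, inside 80 x 80 mm, 150 g; home of the shortest clothespin. Origin: centre of its underside. x along its 86 mm side, y along its 86 mm side, z up
- bin_middle: the middle-sized of three loose, empty, open light-grey plastic bins: 116 x 86 mm outside, 35 mm high, walls and floor 3 mm thick, inside 110 x 80 mm, 150 g; home of the middle-length clothespin. Origin: centre of its underside. x along its 116 mm side, y along its 86 mm side, z up
- bin_long: the longest of three loose, empty, open light-grey plastic bins: 156 x 86 mm outside, 35 mm high, walls and floor 3 mm thick, inside 150 x 80 mm, 150 g; home of the longest clothespin. Origin: centre of its underside. x along its 156 mm side, y along its 86 mm side, z up
- dolly_peg: bystander: a one-piece turned wooden peg with a round head and a slot but no spring, lying down; 100 mm long along x (head at +x), 19 mm thick. Origin: centre of its underside
- magnet: bystander: horseshoe-shaped steel magnet lying flat, about 82 mm long in x (poles at +x), 70 mm wide in y, 14 mm high. Origin: underside, near the middle of the horseshoe
- pen_cup: bystander: white ceramic cup with pens standing in it, 76 mm across, 90 mm high, pens up to 150 mm high. Origin: centre of its underside
- caddy: bystander: stainless clothespin caddy, an open steel box 120 x 90 x 75 mm with a wire handle up to 123 mm high and clothespins in it that are not part of the job. Origin: centre of its underside
Not all that is in view belongs to the job. What is shaped like the pin_long but turquoise is not meant.

How it is judged:
By the outcome, as a careful person would: the job done as asked, in the order asked, and still so for the second after the job is handed in, with the robot touching nothing.
It also fails if it takes over 80 s, if anything falls off the work surface, if the arm or the gripper's body presses on something with over 40 N, if the wrist force passes 120 N, or if a joint passes its speed limit or range.

## Working session

There is one attempt and no reset: what is moved stays moved. The work goes in short steps, Python scripts to look and compute and a tool call to move; the robot and the scene stay as the last step left them, time stands still between calls to the robot, and variables do not carry over. Pictures are saved under pics/ and viewed, at most 14 in all, crops included, and the job is handed in when it is done.

Besides the shell and the picture viewer there is one more tool, called as name(argument=value, ...), one argument or row to a line, values as JSON. send_rows: Moves the arm, as the interface text tells. Its arguments: {"type":"object","properties":{"motion":{"type":"array","items":{"type":"object","properties":{"claw":{"type":"number"},"slide":{"type":"array","items":{"type":"number"}},"delta_rot":{"type":"array","items":{"type":"number"}}}}},"grip_force":{"type":"number"}},"required":["motion"]}

```bash
mkdir -p pics
python3 - <<'E'
from bench import ctrl
import cv2,pickle,numpy as np
np.set_printoptions(precision=4,suppress=True)
for n in("top","scene"):
    d=ctrl.get_image(n); pickle.dump(d,open(f"{n}0.pkl","wb")); cv2.imwrite(f"pics/{n}0.png",d["color"]); print(n,d["fx"],d["fy"],d["cx"],d["cy"]);print(np.array(d["pose"]))
s=ctrl.get_state(); print(s["position"],s["tool_rot"],s["grip_width"],s["time"])
E
```

```text
top 400.6494966706564 400.6494966706564 271.6267762149898 209.26375693679378
[[-0.0811 -0.9714  0.2234  0.2518]
 [-0.9967  0.0783 -0.0214 -0.0004]
 [ 0.0033 -0.2244 -0.9745  1.0671]
 [ 0.      0.      0.      1.    ]]
scene 385.25372524710855 385.25372524710855 280.4298069168092 205.29337778968804
[[ 0.8111  0.447  -0.3771  0.896 ]
 [ 0.5846 -0.5997  0.5465 -0.6335]
 [ 0.0181 -0.6637 -0.7478  0.8883]
 [ 0.      0.      0.      1.    ]]
[0.26   0.5952 0.2436] [-0.6422 -3.075   0.0027] 1.0009245090942354 0.1
```

View pics/top0.png

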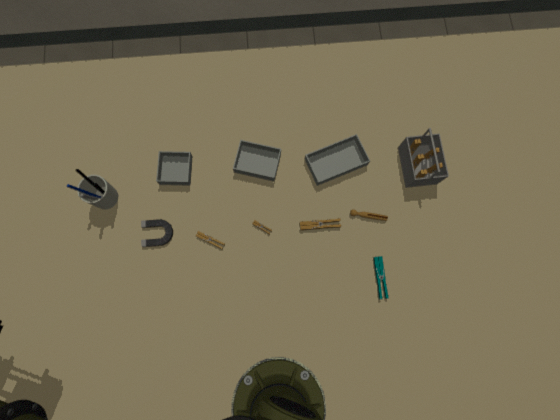

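View pics/scene0.png

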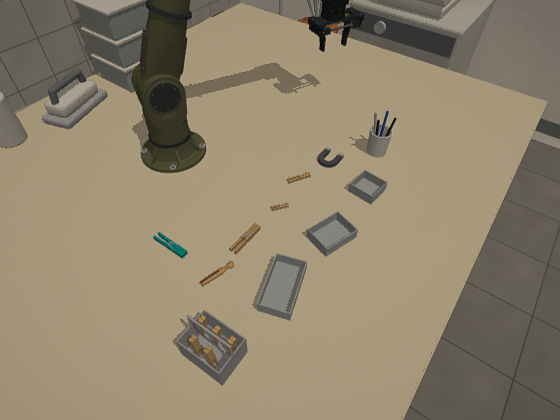

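Top view: the bins are short (175,168), middle (258,161) and long (337,160). Things that could be taken for a pin:
- Small wooden pin (262,227)
- Wooden pin (211,240)
- Large wooden pin (320,224)
- Dolly peg with a round head (369,215)
- Turquoise pin (380,277)
- Pins in the caddy (425,158)

I choose the first three as short, middle and long, and will check them in a crop.

```bash
cat > h.py <<'E'
import cv2,pickle,numpy as np
np.set_printoptions(precision=4,suppress=True)
def ray(d,px,z):
    px=np.atleast_2d(px).astype(float); T=np.array(d["pose"])
    r=np.c_[(px[:,0]-d["cx"])/d["fx"],(px[:,1]-d["cy"])/d["fy"],np.ones(len(px))]@T[:3,:3].T
    return (T[:3,3]+r*((z-T[2,3])/r[:,2])[:,None])[:,:2]
def proj(d,P):
    T=np.array(d["pose"]); c=(np.atleast_2d(P)-T[:3,3])@T[:3,:3]
    return np.c_[c[:,0]/c[:,2]*d["fx"]+d["cx"],c[:,1]/c[:,2]*d["fy"]+d["cy"]]
def rect(m,d,z):
    "contour cast on plane z, min-area rect: centre, long, short, yaw of long axis"
    c=max(cv2.findContours(m,0,1)[0],key=cv2.contourArea)[:,0]
    p=ray(d,c,z).astype(np.float32)
    b=cv2.boxPoints(cv2.minAreaRect(p*1000))/1000
    e=b[1]-b[0],b[2]-b[1]; e=sorted(e,key=np.linalg.norm); a=e[1]
    return b.mean(0),np.linalg.norm(a),np.linalg.norm(e[0]),np.degrees(np.arctan2(a[1],a[0]))%180
def win(m,u,v,r):
    o=np.zeros_like(m); o[v-r:v+r,u-r:u+r]=m[v-r:v+r,u-r:u+r]; return o
E
python3 - <<'E'
from h import *
d=pickle.load(open("top0.pkl","rb")); s=pickle.load(open("scene0.pkl","rb"))
H=lambda d:cv2.cvtColor(d["color"],cv2.COLOR_BGR2HSV)
h=H(d); hs=H(s)
print(h[300,250],h[227,262],h[240,211],h[224,320],h[168,175],hs[205,280],hs[220,220])
wood=lambda h:cv2.inRange(h,(3,125,60),(19,255,255))
grey=lambda h:cv2.morphologyEx(cv2.inRange(h,(0,0,0),(179,70,255)),cv2.MORPH_CLOSE,np.ones((3,3)))
for n,t,q,z in(("short",(262,227),(280,206),.005),("mid",(211,240),(299,178),.006),("long",(320,224),(245,238),.008)):
    print(n,rect(win(wood(h),*t,24 if n=="long" else 18),d,z),rect(win(wood(hs),*q,20),s,z))
for n,t,q,r in(("bs",(175,168),(368,186),24),("bm",(258,161),(332,233),30),("bl",(337,160),(282,286),36)):
    print(n,rect(win(grey(h),*t,r),d,.035),rect(win(grey(hs),*q,r),s,.035))
a=cv2.resize(d["color"][195:260,185:405],None,fx=3.6,fy=3.6,interpolation=2)
b=cv2.cvtColor(cv2.resize((wood(h)|grey(h))[130:260,150:400],None,fx=2,fy=2),8)
b=cv2.copyMakeBorder(b,0,0,0,a.shape[1]-b.shape[1],0); cv2.imwrite("pics/crop.png",np.vstack([a,b]))
E
```

```text
[ 23  76 130] [19 60 94] [17 77 83] [30 19 68] [ 42  23 113] [ 18  74 135] [ 19  70 172]
short (array([0.4606, 0.0201], dtype=float32), np.float32(0.01892104), np.float32(0.010990465), np.float32(85.384705)) (array([ 0.444, -0.001], dtype=float32), np.float32(0.032867484), np.float32(0.013911542), np.float32(58.316322))
mid (array([0.4371, 0.1673], dtype=float32), np.float32(0.033042442), np.float32(0.013084363), np.float32(58.962807)) (array([0.426 , 0.1486], dtype=float32), np.float32(0.07900129), np.float32(0.018316997), np.float32(60.316933))
long (array([ 0.4438, -0.1198], dtype=float32), np.float32(0.047962494), np.float32(0.021360602), np.float32(89.83783)) (array([ 0.4431, -0.1493], dtype=float32), np.float32(0.112999305), np.float32(0.024362767), np.float32(89.16494))
bs (array([0.629 , 0.2322], dtype=float32), np.float32(0.1159834), np.float32(0.10890103), np.float32(87.33153)) (array([0.6361, 0.2277], dtype=float32), np.float32(0.2277542), np.float32(0.15528624), np.float32(119.51288))
bm (array([0.635 , 0.0091], dtype=float32), np.float32(0.12835705), np.float32(0.10681523), np.float32(72.14841)) (array([0.6406, 0.0022], dtype=float32), np.float32(0.21774116), np.float32(0.17662841), np.float32(123.64841))
bl (array([ 0.6164, -0.2061], dtype=float32), np.float32(0.18828559), np.float32(0.10717522), np.float32(106.51173)) (array([ 0.622 , -0.2193], dtype=float32), np.float32(0.20163007), np.float32(0.19073464), np.float32(126.505714))
```

View pics/crop.png

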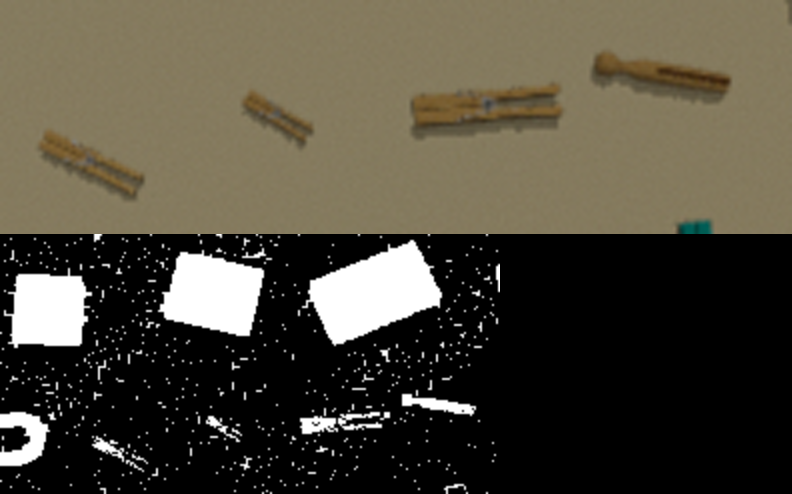

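Confirmed: the crop shows the mid, short and long spring pins from left to right, and the headed dolly peg is separate. The masks need tightening.

Run:
```python
from h import *
d=pickle.load(open("top0.pkl","rb")); s=pickle.load(open("scene0.pkl","rb"))
M=cv2.morphologyEx
def masks(d):
    h=cv2.cvtColor(cv2.GaussianBlur(d["color"],(3,3),0),cv2.COLOR_BGR2HSV)
    S=h[...,1]
    w=cv2.inRange(h,(5,95,50),(22,255,255)); w=M(w,cv2.MORPH_CLOSE,np.ones((5,5)))
    g=cv2.inRange(h,(0,0,0),(179,48,255)); g=M(M(g,cv2.MORPH_CLOSE,np.ones((5,5))),cv2.MORPH_OPEN,np.ones((7,7)))
    return w,g
w,g=masks(d); ws,gs=masks(s)
for n,t,q,z in(("short",(262,227),(280,206),.005),("mid",(211,240),(299,178),.006),("long",(320,224),(245,238),.008)):
    print(n,*rect(win(w,*t,24 if n=="long" else 18),d,z),"|",*rect(win(ws,*q,20),s,z))
for n,t,q,r in(("bs",(175,168),(368,186),24),("bm",(258,161),(332,233),30),("bl",(337,160),(282,286),38)):
    print(n,*rect(win(g,*t,r),d,.0175),"|",*rect(win(gs,*q,r),s,.0175))
f=lambda m,a,b,c,e:cv2.resize(m[a:b,c:e],None,fx=2,fy=2)
a=np.vstack([np.hstack([f(d["color"],130,260,150,400)]),cv2.cvtColor(f(w|g,130,260,150,400),8)])
b=cv2.cvtColor(cv2.resize((ws|gs)[140:340,180:400],None,fx=1.3,fy=2.6),8)
cv2.imwrite("pics/m2.png",np.hstack([a,b]))
```

```text
short [0.4496 0.0077] 0.056623604 0.01588766 54.04647 | [0.4501 0.0082] 0.054774076 0.018277615 54.961727
mid [0.4264 0.1483] 0.08151069 0.01893698 59.042694 | [0.4262 0.1485] 0.083099 0.024058312 59.45328
long [ 0.4437 -0.1499] 0.11232912 0.025656356 90.20388 | [ 0.444  -0.1492] 0.11636818 0.027240492 89.87312
bs [0.632  0.2352] 0.09544114 0.09261571 175.13425 | [0.6293 0.2361] 0.11998176 0.10020074 84.04045
bm [0.6362 0.0065] 0.11968351 0.09541522 72.3455 | [0.6347 0.0076] 0.1370821 0.10358639 72.60043
bl [ 0.6206 -0.2148] 0.16478004 0.09291602 107.905624 | [ 0.6176 -0.213 ] 0.17535661 0.09238264 108.35678
```

View pics/m2.png

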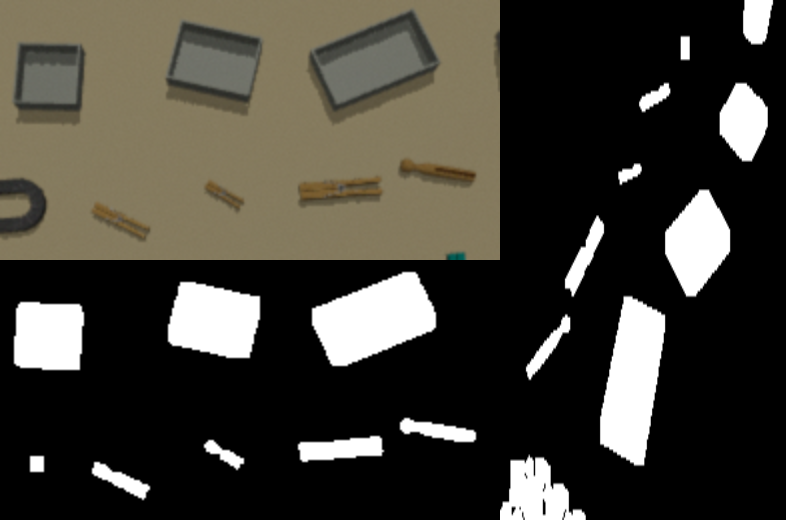

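The two views agree to about 3 mm. The top row is the image, the bottom row is the mask and the right is the scene mask. Now a helper to compute shifts, taking shortest, middle, longest in that order.

```bash
cat > go.py <<'E'
import sys,numpy as np
from scipy.spatial.transform import Rotation as R
from bench import ctrl
# name: x,y,yaw(deg) of the pin axis ; tool y is perpendicular
G=dict(s=(.450,.008,54.5),bs=(.631,.2355,85),m=(.4263,.1484,59.2),bm=(.6355,.007,72.4),l=(.4438,-.1496,90),bl=(.619,-.214,108.1))
s=ctrl.get_state(); Rt=R.from_rotvec(s["tool_rot"]); p=np.array(s["position"])
x,y,a=G[sys.argv[1]]; z=float(sys.argv[2]); t=np.radians(a-90)
yv=np.array([np.cos(t),np.sin(t),0]); zv=np.array([0,0,-1.]); g=R.from_matrix(np.c_[np.cross(yv,zv),yv,zv])
d=(Rt.inv()*g).as_rotvec()
print("slide mm",np.round(Rt.inv().apply(np.array([x,y,z])-p)*1000,1),"rot",np.round(d,3),"deg",np.degrees(np.linalg.norm(d)).round(1))
print("pos",np.round(p,4),"t",s["time"],"w",round(s["grip_width"]*87,1),"F",np.round(s["ft_force"],1),"gf",s["grip_force"],"q7",round(s["joint_positions"][6],2))
E
python3 go.py s .12
```

```text
slide mm [-409.1 -461.9  124.4] rot [-1.000e-03  2.000e-03  1.779e+00] deg 101.9
pos [0.26   0.5952 0.2436] t 0.1 w 87.1 F [ 0.5  0.  -0.4] gf 0.0 q7 -0.06
```

send_rows(
  motion=[
    {"claw": 0.15,"slide": [-31,-36,10],"delta_rot": [0,0,0.14]},
    {"claw": 0.15,"slide": [-62,-71,19],"delta_rot": [0,0,0.28]},
    {"claw": 0.15,"slide": [-93,-107,29],"delta_rot": [0,0,0.42]},
    {"claw": 0.15,"slide": [-124,-142,38],"delta_rot": [0,0,0.56]},
    {"claw": 0.15,"slide": [-155,-178,48],"delta_rot": [0,0,0.7]},
  ],
  grip_force=15,
)

```text
time: 0.6
position: [0.3312, 0.3685, 0.1959]
tool_rot: [-1.665, -2.664, 0.0]
ft_force: [0.8, 0.8, -0.4]
grip_width: 0.634
grip_force: 0.0
```

```bash
python3 go.py s .12
```

```text
slide mm [-376.1  -51.1   75.9] rot [-0.     0.     1.073] deg 61.5
pos [0.3312 0.3685 0.1959] t 0.6 w 55.1 F [ 0.8  0.8 -0.4] gf 0.0 q7 -0.44
```

send_rows(
  motion=[
    {"claw": 0.15,"slide": [-45,-6,9],"delta_rot": [0,0,0.13]},
    {"claw": 0.15,"slide": [-90,-12,18],"delta_rot": [0,0,0.26]},
    {"claw": 0.15,"slide": [-135,-18,27],"delta_rot": [0,0,0.39]},
    {"claw": 0.15,"slide": [-180,-24,36],"delta_rot": [0,0,0.52]},
    {"claw": 0.15,"slide": [-225,-30,45],"delta_rot": [0,0,0.65]},
  ],
)

```text
time: 1.1
position: [0.4038, 0.1537, 0.1511]
tool_rot: [-2.428, -1.993, -0.001]
ft_force: [0.3, -0.3, -0.1]
grip_width: 0.574
grip_force: 0.0
```

```bash
python3 go.py s .12
```

```text
slide mm [-133.9   73.7   31.1] rot [-0.    -0.     0.423] deg 24.3
pos [0.4038 0.1537 0.1511] t 1.1 w 49.9 F [ 0.3 -0.3 -0.1] gf 0.0 q7 -0.65
```

send_rows(
  motion=[
    {"claw": 0.15,"slide": [-33,18,8],"delta_rot": [0,0,0.106]},
    {"claw": 0.15,"slide": [-67,37,16],"delta_rot": [0,0,0.212]},
    {"claw": 0.15,"slide": [-100,55,23],"delta_rot": [0,0,0.318]},
    {"claw": 0.15,"slide": [-134,74,31],"delta_rot": [0,0,0.423]},
    {"claw": 0.15,"slide": [-134,74,31],"delta_rot": [0,0,0.423]},
  ],
)

```text
time: 1.6
position: [0.4511, 0.0044, 0.1197]
tool_rot: [2.795, 1.431, -0.003]
ft_force: [0.2, -0.2, -0.1]
grip_width: 0.574
grip_force: 0.0
```

```bash
python3 go.py s .025
```

```text
slide mm [ 2.5 -3.1 94.7] rot [ 0.001  0.003 -0.004] deg 0.3
pos [0.4511 0.0044 0.1197] t 1.6 w 50.0 F [ 0.2 -0.2 -0.1] gf 0.0 q7 -0.7
```

send_rows(
  motion=[
    {"claw": 0.15,"slide": [2,-3,35],"delta_rot": [0,0,0]},
    {"claw": 0.15,"slide": [2.5,-3,65],"delta_rot": [0,0,0]},
    {"claw": 0.15,"slide": [2.5,-3,85],"delta_rot": [0,0,0]},
    {"claw": 0.15,"slide": [2.5,-3,94],"delta_rot": [0,0,0]},
    {"claw": 0.15,"slide": [2.5,-3,94],"delta_rot": [0,0,0]},
  ],
)

```text
time: 2.1
position: [0.4489, 0.0138, 0.0256]
tool_rot: [-2.788, -1.447, 0.004]
ft_force: [-0.1, -0.9, 0.7]
grip_width: 0.573
grip_force: 0.0
```

```bash
python3 go.py s .025
```

```text
slide mm [-4.1  4.2  0.6] rot [-0.002  0.002  0.006] deg 0.4
pos [0.4489 0.0138 0.0256] t 2.1 w 49.8 F [-0.1 -0.9  0.7] gf 0.0 q7 -0.62
```

send_rows(
  motion=[
    {"claw": 0.15,"slide": [0,0,0],"delta_rot": [0,0,0]},
    {"claw": 0.15,"slide": [0,0,0],"delta_rot": [0,0,0]},
  ],
)

```text
time: 2.3
position: [0.4511, 0.014, 0.0277]
tool_rot: [2.788, 1.446, 0.004]
ft_force: [0.7, -0.1, 0.4]
grip_width: 0.574
grip_force: 0.0
```

```bash
python3 go.py s .025
```

```text
slide mm [-5.5  2.6  2.7] rot [ 0.001 -0.002  0.006] deg 0.4
pos [0.4511 0.014  0.0277] t 2.3 w 49.9 F [ 0.7 -0.1  0.4] gf 0.0 q7 -0.62
```

send_rows(
  motion=[
    {"claw": 0.15,"slide": [-5,3.5,1.5],"delta_rot": [0,0,0]},
    {"claw": 0.15,"slide": [-5,3.5,1.5],"delta_rot": [0,0,0]},
    {"claw": 0.15,"slide": [-5,3.5,1.5],"delta_rot": [0,0,0]},
  ],
)

```text
time: 2.6
position: [0.4502, 0.0073, 0.0254]
tool_rot: [2.789, 1.445, 0.001]
ft_force: [-0.3, -0.2, -0.3]
grip_width: 0.574
grip_force: 0.0
```

```bash
python3 go.py s .025
python3 - <<'E'
from h import *
from bench import ctrl
for n in("top","scene"):
    d=ctrl.get_image(n); pickle.dump(d,open(n+"1.pkl","wb"))
    print(ctrl.get_state()["position"])
    u,v=proj(d,[.45,.008,.01])[0].astype(int); a=cv2.resize(d["color"][v-40:v+40,u-50:u+50],None,fx=4,fy=4,interpolation=2)
    b=a if n=="top" else np.hstack([b,a])
cv2.imwrite("pics/g1.png",b)
E
python3 go.py s .025
```

```text
slide mm [ 0.5 -0.6  0.4] rot [ 0.    -0.001  0.005] deg 0.3
pos [0.4502 0.0073 0.0254] t 2.6 w 49.9 F [-0.3 -0.2 -0.3] gf 0.0 q7 -0.6
[0.4501 0.0075 0.0253]
[0.4501 0.0075 0.0252]
slide mm [ 0.3 -0.3  0.2] rot [ 0.    -0.     0.005] deg 0.3
pos [0.4501 0.0075 0.0252] t 2.7 w 49.9 F [-0.  -0.2  0.3] gf 0.0 q7 -0.6
```

View pics/g1.png

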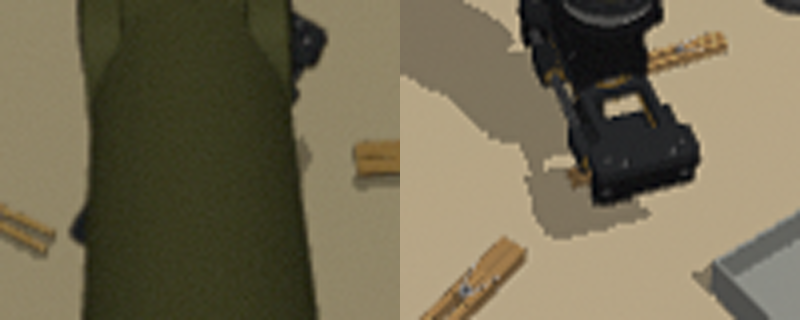

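The arm blocks the top crop. The scene crop shows the pin end at (578,175) between the fingers and nothing displaced. Closing.

send_rows(
  motion=[
    {"claw": -1,"slide": [0,0,0],"delta_rot": [0,0,0]},
    {"claw": -1,"slide": [0,0,0],"delta_rot": [0,0,0]},
    {"claw": -1,"slide": [0,0,0],"delta_rot": [0,0,0]},
    {"claw": -1,"slide": [0,0,0],"delta_rot": [0,0,0]},
    {"claw": -1,"slide": [0,0,0],"delta_rot": [0,0,0]},
  ],
  grip_force=15,
)

```text
time: 3.2
position: [0.45, 0.0076, 0.025]
tool_rot: [-2.789, -1.446, -0.0]
ft_force: [-0.6, 0.0, -0.3]
grip_width: 0.208
grip_force: 0.0
```

send_rows(
  motion=[
    {"claw": -1,"slide": [0,0,-20],"delta_rot": [0,0,0]},
    {"claw": -1,"slide": [0,0,-45],"delta_rot": [0,0,0]},
    {"claw": -1,"slide": [0,0,-70],"delta_rot": [0,0,0]},
    {"claw": -1,"slide": [0,0,-95],"delta_rot": [0,0,0]},
    {"claw": -1,"slide": [0,0,-95],"delta_rot": [0,0,0]},
  ],
)

```text
time: 3.7
position: [0.4525, 0.0079, 0.1232]
tool_rot: [2.788, 1.446, 0.01]
ft_force: [-0.1, 0.8, -0.7]
grip_width: 0.008
grip_force: 0.0
```

```bash
python3 go.py bs .12
```

```text
slide mm [288.9  14.7   4.8] rot [ 0.005 -0.004 -0.527] deg 30.2
pos [0.4525 0.0079 0.1232] t 3.7 w 0.7 F [-0.1  0.8 -0.7] gf 0.0 q7 -0.69
```

The fingers weren't closed yet when I lifted. I'll check where the pin is.

```bash
python3 - <<'E'
from h import *
from bench import ctrl
d=ctrl.get_image("scene")
u,v=proj(d,[.45,.008,.005])[0].astype(int)
h=cv2.cvtColor(cv2.GaussianBlur(d["color"],(3,3),0),cv2.COLOR_BGR2HSV)
w=cv2.morphologyEx(cv2.inRange(h,(5,95,50),(22,255,255)),cv2.MORPH_CLOSE,np.ones((5,5)))
print(u,v,*rect(win(w,u,v,20),d,.005))
cv2.imwrite("pics/g2.png",np.hstack([cv2.resize(x[v-50:v+50,u-50:u+50],None,fx=4,fy=4,interpolation=2) for x in (d["color"],cv2.cvtColor(w,8))]))
E
python3 go.py s .025
```

```text
279 206 [0.448  0.0078] 0.054829333 0.018128438 56.728653
slide mm [-0.9 -1.3 96.5] rot [ 0.002 -0.003  0.006] deg 0.4
pos [0.4512 0.0078 0.1215] t 3.75 w 0.8 F [-0.2 -0.1 -0.9] gf 0.0 q7 -0.69
```

View pics/g2.png

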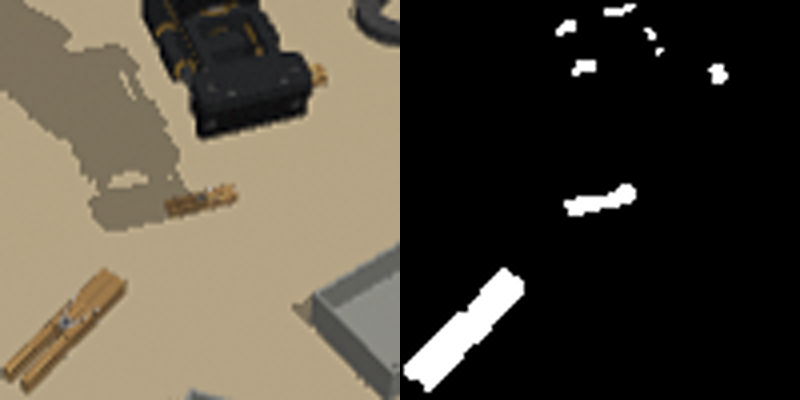

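The pin is still at about (0.449, 0.008), yaw about 56°. I'll retry with enough closing time.

send_rows(
  motion=[
    {"claw": 0.0,"slide": [0,0,0],"delta_rot": [0,0,-0.02]},
    {"claw": 0.0,"slide": [0,-0.5,0],"delta_rot": [0,0,-0.02]},
    {"claw": 0.0,"slide": [0,-0.5,15],"delta_rot": [0,0,-0.02]},
    {"claw": 0.0,"slide": [0,-0.5,30],"delta_rot": [0,0,-0.02]},
    {"claw": 0.0,"slide": [0,-0.5,50],"delta_rot": [0,0,-0.02]},
  ],
)

```text
time: 4.25
position: [0.4494, 0.0079, 0.069]
tool_rot: [-2.774, -1.474, 0.0]
ft_force: [0.7, 0.6, 0.6]
grip_width: 0.377
grip_force: 0.0
```

send_rows(
  motion=[
    {"claw": 0.0,"slide": [0,0,20],"delta_rot": [0,0,0]},
    {"claw": 0.0,"slide": [0,0,36],"delta_rot": [0,0,0]},
    {"claw": 0.0,"slide": [0,0,45],"delta_rot": [0,0,0]},
    {"claw": 0.0,"slide": [0,0,45],"delta_rot": [0,0,0]},
    {"claw": 0.0,"slide": [0,0,45],"delta_rot": [0,0,0]},
  ],
)

```text
time: 4.75
position: [0.4495, 0.0077, 0.0249]
tool_rot: [2.774, 1.474, -0.001]
ft_force: [0.0, -0.1, 0.2]
grip_width: 0.502
grip_force: 0.0
```

send_rows(
  motion=[
    {"claw": -1,"slide": [0,0,0],"delta_rot": [0,0,0]},
    {"claw": -1,"slide": [0,0,0],"delta_rot": [0,0,0]},
    {"claw": -1,"slide": [0,0,0],"delta_rot": [0,0,0]},
    {"claw": -1,"slide": [0,0,0],"delta_rot": [0,0,0]},
    {"claw": -1,"slide": [0,0,0],"delta_rot": [0,0,0]},
  ],
)

```text
time: 5.25
position: [0.4497, 0.0079, 0.0252]
tool_rot: [2.774, 1.474, 0.001]
ft_force: [-0.6, 0.3, 0.4]
grip_width: 0.148
grip_force: 15.0
```

send_rows(
  motion=[
    {"claw": -1,"slide": [0,0,0],"delta_rot": [0,0,0]},
    {"claw": -1,"slide": [0,0,0],"delta_rot": [0,0,0]},
    {"claw": -1,"slide": [0,0,0],"delta_rot": [0,0,0]},
  ],
)

```text
time: 5.55
position: [0.4497, 0.0079, 0.0252]
tool_rot: [-2.774, -1.474, -0.0]
ft_force: [-0.6, 0.3, 2.4]
grip_width: 0.145
grip_force: 15.0
```

```bash
python3 go.py s .025
```

```text
slide mm [0.3 0.2 0.2] rot [ 0.    -0.     0.026] deg 1.5
pos [0.4497 0.0079 0.0252] t 5.55 w 12.6 F [-0.6  0.3  2.4] gf 15.000193119049072 q7 -0.58
```

Gripped: 12.6 mm opening, 15 N.

send_rows(
  motion=[
    {"claw": -1,"slide": [0,0,-20],"delta_rot": [0,0,0]},
    {"claw": -1,"slide": [0,0,-45],"delta_rot": [0,0,0]},
    {"claw": -1,"slide": [0,0,-75],"delta_rot": [0,0,0]},
    {"claw": -1,"slide": [0,0,-95],"delta_rot": [0,0,0]},
    {"claw": -1,"slide": [0,0,-95],"delta_rot": [0,0,0]},
  ],
)

```text
time: 6.05
position: [0.4517, 0.0081, 0.1227]
tool_rot: [2.773, 1.474, 0.009]
ft_force: [0.6, 0.9, -0.1]
grip_width: 0.148
grip_force: 15.0
```

```bash
python3 go.py bs .12
```

```text
slide mm [288.7  21.3   4.1] rot [ 0.005 -0.004 -0.507] deg 29.0
pos [0.4517 0.0081 0.1227] t 6.05 w 12.9 F [ 0.6  0.9 -0.1] gf 15.00010997056961 q7 -0.67
```

send_rows(
  motion=[
    {"claw": -1,"slide": [30,2,0],"delta_rot": [0,0,-0.07]},
    {"claw": -1,"slide": [70,5,0],"delta_rot": [0,0,-0.17]},
    {"claw": -1,"slide": [115,8,0],"delta_rot": [0,0,-0.28]},
    {"claw": -1,"slide": [160,12,0],"delta_rot": [0,0,-0.4]},
    {"claw": -1,"slide": [205,16,0],"delta_rot": [0,0,-0.507]},
  ],
)

```text
time: 6.55
position: [0.5778, 0.1701, 0.1184]
tool_rot: [-2.31, -2.128, 0.003]
ft_force: [0.7, 0.5, -0.1]
grip_width: 0.14
grip_force: 15.0
```

```bash
python3 go.py bs .12
```

```text
slide mm [69.5 47.6 -1.8] rot [-0.002  0.001  0.005] deg 0.3
pos [0.5778 0.1701 0.1184] t 6.55 w 12.1 F [ 0.7  0.5 -0.1] gf 14.999763518571854 q7 -0.31
```

send_rows(
  motion=[
    {"claw": -1,"slide": [30,22,-1],"delta_rot": [0,0,0]},
    {"claw": -1,"slide": [58,42,-1],"delta_rot": [0,0,0]},
    {"claw": -1,"slide": [68,48,-1],"delta_rot": [0,0,0]},
    {"claw": -1,"slide": [68,48,-1],"delta_rot": [0,0,0]},
    {"claw": -1,"slide": [68,48,-1],"delta_rot": [0,0,0]},
  ],
)

```text
time: 7.05
position: [0.6304, 0.2306, 0.1199]
tool_rot: [2.317, 2.121, -0.004]
ft_force: [0.7, -1.3, -0.6]
grip_width: 0.145
grip_force: 15.0
```

```bash
python3 go.py bs .030
```

```text
slide mm [ 5.1  0.3 89.9] rot [-0.002  0.002 -0.001] deg 0.2
pos [0.6304 0.2306 0.1199] t 7.05 w 12.7 F [ 0.7 -1.3 -0.6] gf 14.999797493219376 q7 -0.36
```

send_rows(
  motion=[
    {"claw": -1,"slide": [4,0,30],"delta_rot": [0,0,0]},
    {"claw": -1,"slide": [4,0,55],"delta_rot": [0,0,0]},
    {"claw": -1,"slide": [4,0,75],"delta_rot": [0,0,0]},
    {"claw": -1,"slide": [4,0,88],"delta_rot": [0,0,0]},
    {"claw": -1,"slide": [4,0,90],"delta_rot": [0,0,0]},
  ],
)

```text
time: 7.55
position: [0.6301, 0.2344, 0.0295]
tool_rot: [-2.317, -2.12, 0.005]
ft_force: [-1.1, -0.5, -0.1]
grip_width: 0.149
grip_force: 15.0
```

send_rows(
  motion=[
    {"claw": -1,"slide": [0,0,0],"delta_rot": [0,0,0]},
    {"claw": -1,"slide": [0,0,0],"delta_rot": [0,0,0]},
  ],
)

```text
time: 7.75
position: [0.6326, 0.2363, 0.0326]
tool_rot: [2.316, 2.122, 0.004]
ft_force: [0.7, -0.1, -0.0]
grip_width: 0.143
grip_force: 15.0
```

```bash
python3 go.py bs .030
```

```text
slide mm [-0.9 -1.5  2.6] rot [ 0.002 -0.001 -0.   ] deg 0.1
pos [0.6326 0.2363 0.0326] t 7.75 w 12.4 F [ 0.7 -0.1 -0. ] gf 14.999951720237732 q7 -0.34
```

send_rows(
  motion=[
    {"claw": -1,"slide": [0,-1,2],"delta_rot": [0,0,0]},
    {"claw": -1,"slide": [0,-1,2],"delta_rot": [0,0,0]},
    {"claw": -0.35,"slide": [0,-1,2],"delta_rot": [0,0,0]},
    {"claw": -0.35,"slide": [0,-1,2],"delta_rot": [0,0,0]},
    {"claw": -0.35,"slide": [0,-1,2],"delta_rot": [0,0,0]},
  ],
)

```text
time: 8.25
position: [0.6307, 0.2365, 0.0292]
tool_rot: [2.316, 2.123, 0.0]
ft_force: [-0.3, 0.7, -0.4]
grip_width: 0.296
grip_force: 0.0
```

send_rows(
  motion=[
    {"claw": -0.35,"slide": [0,0,0],"delta_rot": [0,0,0]},
    {"claw": -0.35,"slide": [0,0,-20],"delta_rot": [0,0,0]},
    {"claw": -0.35,"slide": [0,0,-45],"delta_rot": [0,0,0]},
    {"claw": -0.35,"slide": [0,0,-70],"delta_rot": [0,0,0]},
    {"claw": -0.35,"slide": [0,0,-95],"delta_rot": [0,0,0]},
  ],
)

```text
time: 8.75
position: [0.6306, 0.2363, 0.125]
tool_rot: [2.316, 2.123, -0.0]
ft_force: [0.6, 0.3, -0.4]
grip_width: 0.328
grip_force: 0.0
```

```bash
python3 go.py m .12
```

```text
slide mm [-105.3 -195.8    5. ] rot [-0.    0.    0.45] deg 25.8
pos [0.6306 0.2363 0.125 ] t 8.75 w 28.5 F [ 0.6  0.3 -0.4] gf 0.0 q7 -0.36
```

send_rows(
  motion=[
    {"claw": 0.1,"slide": [-20,-37,1],"delta_rot": [0,0,0.09]},
    {"claw": 0.1,"slide": [-43,-80,2],"delta_rot": [0,0,0.18]},
    {"claw": 0.1,"slide": [-66,-122,3],"delta_rot": [0,0,0.28]},
    {"claw": 0.1,"slide": [-88,-164,4],"delta_rot": [0,0,0.37]},
    {"claw": 0.1,"slide": [-105,-196,5],"delta_rot": [0,0,0.45]},
  ],
)

```text
time: 9.25
position: [0.4236, 0.1477, 0.1186]
tool_rot: [-2.733, -1.547, 0.002]
ft_force: [-0.1, -0.5, 0.6]
grip_width: 0.543
grip_force: 0.0
```

send_rows(
  motion=[
    {"claw": 0.1,"slide": [0,0,0],"delta_rot": [0,0,0]},
    {"claw": 0.1,"slide": [0,0,0],"delta_rot": [0,0,0]},
    {"claw": 0.1,"slide": [0,0,0],"delta_rot": [0,0,0]},
    {"claw": 0.1,"slide": [0,0,0],"delta_rot": [0,0,0]},
  ],
)

```text
time: 9.65
position: [0.4275, 0.1493, 0.1194]
tool_rot: [2.73, 1.552, 0.001]
ft_force: [-0.0, 0.5, -0.2]
grip_width: 0.549
grip_force: 0.0
```

```bash
python3 go.py m .025
python3 - <<'E'
from h import *
from bench import ctrl
d=ctrl.get_image("top"); s=ctrl.get_image("scene")
u,v=proj(d,[.631,.2355,.005])[0].astype(int); U,V=proj(s,[.631,.2355,.005])[0].astype(int)
a=np.hstack([cv2.resize(x["color"][q-35:q+35,p-35:p+35],None,fx=5.7,fy=5.7,interpolation=2) for x,p,q in((d,u,v),(s,U,V))])
cv2.imwrite("pics/p1.png",a)
E
```

```text
slide mm [-1.4 -0.7 94.4] rot [ 0.001 -0.     0.001] deg 0.1
pos [0.4275 0.1493 0.1194] t 9.65 w 47.7 F [-0.   0.5 -0.2] gf 0.0 q7 -0.93
```

View pics/p1.png

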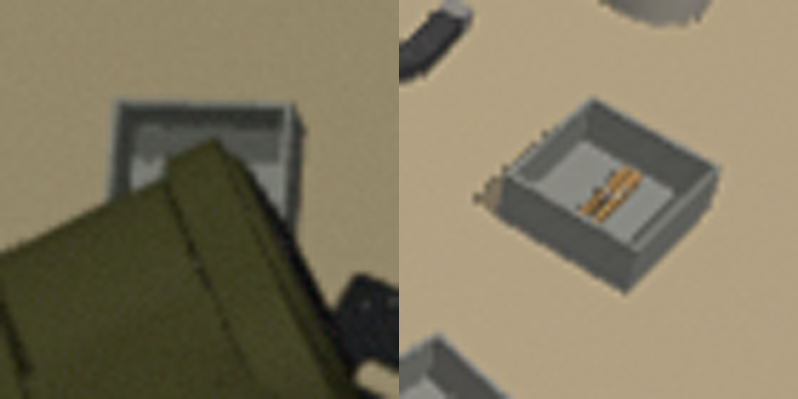

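The short pin lies flat, centred in the short bin (scene crop at 612,193). Next, the middle pin.

send_rows(
  motion=[
    {"claw": 0.1,"slide": [-1,-0.5,30],"delta_rot": [0,0,0]},
    {"claw": 0.1,"slide": [-1,-0.5,60],"delta_rot": [0,0,0]},
    {"claw": 0.1,"slide": [-1,-0.5,80],"delta_rot": [0,0,0]},
    {"claw": 0.1,"slide": [-1,-0.5,92],"delta_rot": [0,0,0]},
    {"claw": 0.1,"slide": [-1,-0.5,94],"delta_rot": [0,0,0]},
  ],
)

```text
time: 10.25
position: [0.4247, 0.1478, 0.0237]
tool_rot: [2.731, 1.552, -0.005]
ft_force: [-0.9, -0.1, 0.0]
grip_width: 0.552
grip_force: 0.0
```

send_rows(
  motion=[
    {"claw": 0.1,"slide": [0,0,0],"delta_rot": [0,0,0]},
    {"claw": 0.1,"slide": [0,0,0],"delta_rot": [0,0,0]},
    {"claw": 0.1,"slide": [0,0,0],"delta_rot": [0,0,0]},
  ],
)

```text
time: 10.55
position: [0.4262, 0.1487, 0.0261]
tool_rot: [-2.731, -1.553, -0.004]
ft_force: [0.0, -0.2, -0.0]
grip_width: 0.55
grip_force: 0.0
```

```bash
python3 go.py m .025
```

```text
slide mm [-0.3  0.2  1.1] rot [ 0.001 -0.002  0.001] deg 0.1
pos [0.4262 0.1487 0.0261] t 10.55 w 47.9 F [ 0.  -0.2 -0. ] gf 0.0 q7 -0.86
```

send_rows(
  motion=[
    {"claw": -1,"slide": [0,0,0.5],"delta_rot": [0,0,0]},
    {"claw": -1,"slide": [0,0,0.5],"delta_rot": [0,0,0]},
    {"claw": -1,"slide": [0,0,0.5],"delta_rot": [0,0,0]},
    {"claw": -1,"slide": [0,0,0.5],"delta_rot": [0,0,0]},
    {"claw": -1,"slide": [0,0,0.5],"delta_rot": [0,0,0]},
  ],
  grip_force=18,
)

```text
time: 11.05
position: [0.4254, 0.1483, 0.0246]
tool_rot: [-2.731, -1.553, -0.0]
ft_force: [-0.6, -0.3, 1.0]
grip_width: 0.185
grip_force: 9.1
```

send_rows(
  motion=[
    {"claw": -1,"slide": [0,0,0],"delta_rot": [0,0,0]},
    {"claw": -1,"slide": [0,0,0],"delta_rot": [0,0,0]},
    {"claw": -1,"slide": [0,0,0],"delta_rot": [0,0,0]},
    {"claw": -1,"slide": [0,0,0],"delta_rot": [0,0,0]},
  ],
)

```text
time: 11.45
position: [0.4254, 0.1483, 0.0246]
tool_rot: [-2.731, -1.553, -0.0]
ft_force: [-0.2, -0.1, 0.7]
grip_width: 0.183
grip_force: 18.0
```

send_rows(
  motion=[
    {"claw": -1,"slide": [0,0,-20],"delta_rot": [0,0,0]},
    {"claw": -1,"slide": [0,0,-45],"delta_rot": [0,0,0]},
    {"claw": -1,"slide": [0,0,-75],"delta_rot": [0,0,0]},
    {"claw": -1,"slide": [0,0,-92],"delta_rot": [0,0,0]},
    {"claw": -1,"slide": [0,0,-95],"delta_rot": [0,0,0]},
  ],
)

```text
time: 11.95
position: [0.4268, 0.149, 0.1216]
tool_rot: [-2.731, -1.552, -0.007]
ft_force: [0.1, -0.4, 0.4]
grip_width: 0.178
grip_force: 18.0
```

```bash
python3 go.py bm .12
```

```text
slide mm [-15.2 252.    2. ] rot [ 0.002 -0.004 -0.23 ] deg 13.2
pos [0.4268 0.149  0.1216] t 11.95 w 15.5 F [ 0.1 -0.4  0.4] gf 17.999943494796753 q7 -0.93
```

send_rows(
  motion=[
    {"claw": -1,"slide": [-2,30,0],"delta_rot": [0,0,-0.04]},
    {"claw": -1,"slide": [-4,70,0],"delta_rot": [0,0,-0.08]},
    {"claw": -1,"slide": [-7,115,0],"delta_rot": [0,0,-0.13]},
    {"claw": -1,"slide": [-10,160,0],"delta_rot": [0,0,-0.18]},
    {"claw": -1,"slide": [-13,205,0],"delta_rot": [0,0,-0.23]},
  ],
)

```text
time: 12.45
position: [0.5955, 0.0313, 0.118]
tool_rot: [-2.532, -1.859, 0.002]
ft_force: [0.8, 1.1, 0.9]
grip_width: 0.18
grip_force: 18.0
```

```bash
python3 go.py bm .12
```

```text
slide mm [-11.2  45.5  -2. ] rot [-0.001  0.001  0.003] deg 0.2
pos [0.5955 0.0313 0.118 ] t 12.45 w 15.7 F [0.8 1.1 0.9] gf 18.002065122127533 q7 -0.24
```

send_rows(
  motion=[
    {"claw": -1,"slide": [-6,25,0],"delta_rot": [0,0,0]},
    {"claw": -1,"slide": [-11,44,0],"delta_rot": [0,0,0]},
    {"claw": -1,"slide": [-11,45,0],"delta_rot": [0,0,0]},
    {"claw": -1,"slide": [-11,45,0],"delta_rot": [0,0,0]},
    {"claw": -1,"slide": [-11,45,0],"delta_rot": [0,0,0]},
  ],
)

```text
time: 12.95
position: [0.6332, 0.0092, 0.1187]
tool_rot: [-2.533, -1.856, 0.002]
ft_force: [-0.0, -0.5, -0.7]
grip_width: 0.179
grip_force: 18.0
```

```bash
python3 go.py bm .029
```

```text
slide mm [-1.4  3.  89.7] rot [-0.002 -0.     0.001] deg 0.1
pos [0.6332 0.0092 0.1187] t 12.95 w 15.5 F [-0.  -0.5 -0.7] gf 18.000130355358124 q7 -0.18
```

send_rows(
  motion=[
    {"claw": -1,"slide": [-1,2,30],"delta_rot": [0,0,0]},
    {"claw": -1,"slide": [-1,2,55],"delta_rot": [0,0,0]},
    {"claw": -1,"slide": [-1,2,75],"delta_rot": [0,0,0]},
    {"claw": -1,"slide": [-1,2,86],"delta_rot": [0,0,0]},
    {"claw": -1,"slide": [-1,2,88],"delta_rot": [0,0,0]},
  ],
)

```text
time: 13.45
position: [0.6345, 0.0076, 0.0303]
tool_rot: [-2.532, -1.856, 0.003]
ft_force: [-0.1, 0.3, -0.5]
grip_width: 0.176
grip_force: 18.0
```

send_rows(
  motion=[
    {"claw": -1,"slide": [0,0,0],"delta_rot": [0,0,0]},
    {"claw": -1,"slide": [0,0,0],"delta_rot": [0,0,0]},
    {"claw": -1,"slide": [0,0,0],"delta_rot": [0,0,0]},
  ],
)

```text
time: 13.75
position: [0.6368, 0.0067, 0.0328]
tool_rot: [2.534, 1.855, 0.003]
ft_force: [0.9, 0.1, -0.1]
grip_width: 0.181
grip_force: 18.0
```

```bash
python3 go.py bm .029
```

```text
slide mm [-0.1 -1.4  3.8] rot [ 0.002 -0.001  0.   ] deg 0.1
pos [0.6368 0.0067 0.0328] t 13.75 w 15.8 F [ 0.9  0.1 -0.1] gf 17.99993544816971 q7 -0.13
```

send_rows(
  motion=[
    {"claw": -1,"slide": [0,-1,2],"delta_rot": [0,0,0]},
    {"claw": -1,"slide": [0,-1,2],"delta_rot": [0,0,0]},
    {"claw": -0.25,"slide": [0,-1,2],"delta_rot": [0,0,0]},
    {"claw": -0.25,"slide": [0,-1,2],"delta_rot": [0,0,0]},
    {"claw": -0.25,"slide": [0,-1,2],"delta_rot": [0,0,0]},
  ],
)

```text
time: 14.25
position: [0.6351, 0.0069, 0.0296]
tool_rot: [2.535, 1.856, 0.0]
ft_force: [0.2, -0.3, 0.3]
grip_width: 0.342
grip_force: 0.0
```

send_rows(
  motion=[
    {"claw": -0.25,"slide": [0,0,0],"delta_rot": [0,0,0]},
    {"claw": -0.25,"slide": [0,0,-20],"delta_rot": [0,0,0]},
    {"claw": -0.25,"slide": [0,0,-45],"delta_rot": [0,0,0]},
    {"claw": -0.25,"slide": [0,0,-70],"delta_rot": [0,0,0]},
    {"claw": -0.25,"slide": [0,0,-92],"delta_rot": [0,0,0]},
  ],
)

```text
time: 14.75
position: [0.6352, 0.0068, 0.1228]
tool_rot: [2.535, 1.855, 0.001]
ft_force: [-0.3, -0.0, 0.2]
grip_width: 0.371
grip_force: 0.0
```

```bash
python3 go.py l .12
```

```text
slide mm [-206.9 -135.2    2.7] rot [ 0.001 -0.    -0.307] deg 17.6
pos [0.6352 0.0068 0.1228] t 14.75 w 32.3 F [-0.3 -0.   0.2] gf 0.0 q7 -0.18
```

send_rows(
  motion=[
    {"claw": 0.2,"slide": [-36,-23,0],"delta_rot": [0,0,-0.06]},
    {"claw": 0.2,"slide": [-76,-49,1],"delta_rot": [0,0,-0.12]},
    {"claw": 0.2,"slide": [-116,-75,2],"delta_rot": [0,0,-0.18]},
    {"claw": 0.2,"slide": [-156,-101,2],"delta_rot": [0,0,-0.24]},
    {"claw": 0.2,"slide": [-191,-125,2],"delta_rot": [0,0,-0.307]},
  ],
)

```text
time: 15.25
position: [0.4562, -0.139, 0.1195]
tool_rot: [-2.22, -2.223, -0.0]
ft_force: [0.5, 0.1, 0.5]
grip_width: 0.59
grip_force: 0.0
```

send_rows(
  motion=[
    {"claw": 0.2,"slide": [0,0,0],"delta_rot": [0,0,0]},
    {"claw": 0.2,"slide": [0,0,0],"delta_rot": [0,0,0]},
    {"claw": 0.2,"slide": [0,0,0],"delta_rot": [0,0,0]},
    {"claw": 0.2,"slide": [0,0,0],"delta_rot": [0,0,0]},
  ],
)

```text
time: 15.65
position: [0.4592, -0.1365, 0.1196]
tool_rot: [2.219, 2.223, -0.0]
ft_force: [-0.6, 0.6, 0.5]
grip_width: 0.6
grip_force: 0.0
```

```bash
python3 go.py l .12
python3 - <<'E'
from h import *
from bench import ctrl
d=ctrl.get_image("top"); s=ctrl.get_image("scene")
u,v=proj(d,[.6355,.007,.005])[0].astype(int); U,V=proj(s,[.6355,.007,.005])[0].astype(int)
a=np.hstack([cv2.resize(x["color"][q-45:q+45,p-45:p+45],None,fx=4.4,fy=4.4,interpolation=2) for x,p,q in((d,u,v),(s,U,V))])
cv2.imwrite("pics/p2.png",a)
E
```

```text
slide mm [-13.1 -15.4  -0.4] rot [0.    0.    0.002] deg 0.1
pos [ 0.4592 -0.1365  0.1196] t 15.65 w 52.2 F [-0.6  0.6  0.5] gf 0.0 q7 0.28
```

View pics/p2.png

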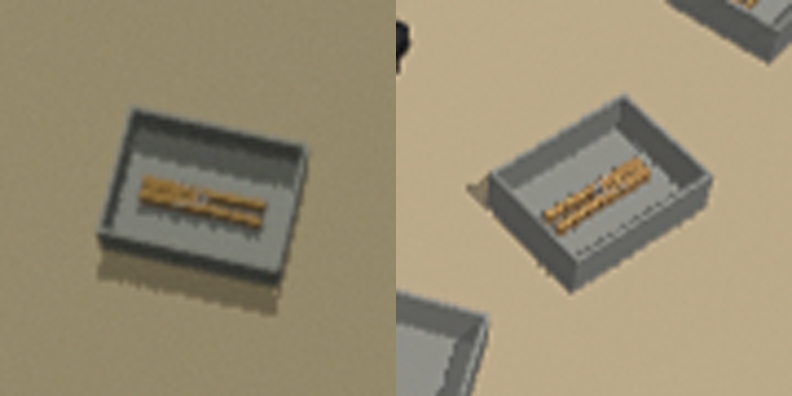

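The middle pin lies flat and centred in the middle bin (top crop 200,200). Now the long pin.

send_rows(
  motion=[
    {"claw": 0.2,"slide": [-13,-15,0],"delta_rot": [0,0,0]},
    {"claw": 0.2,"slide": [-13,-15,0],"delta_rot": [0,0,0]},
    {"claw": 0.2,"slide": [-13,-15,30],"delta_rot": [0,0,0]},
    {"claw": 0.2,"slide": [-13,-15,55],"delta_rot": [0,0,0]},
    {"claw": 0.2,"slide": [-13,-15,75],"delta_rot": [0,0,0]},
  ],
)

```text
time: 16.25
position: [0.4426, -0.1504, 0.0434]
tool_rot: [-2.222, -2.221, 0.0]
ft_force: [0.0, 1.1, 1.1]
grip_width: 0.604
grip_force: 0.0
```

send_rows(
  motion=[
    {"claw": 0.2,"slide": [0,0,12],"delta_rot": [0,0,0]},
    {"claw": 0.2,"slide": [0,0,19],"delta_rot": [0,0,0]},
    {"claw": 0.2,"slide": [0,0,19],"delta_rot": [0,0,0]},
    {"claw": 0.2,"slide": [0,0,19],"delta_rot": [0,0,0]},
    {"claw": 0.2,"slide": [0,0,19],"delta_rot": [0,0,0]},
  ],
)

```text
time: 16.75
position: [0.444, -0.1506, 0.0264]
tool_rot: [2.221, 2.221, 0.002]
ft_force: [-0.0, 0.5, -0.9]
grip_width: 0.594
grip_force: 0.0
```

```bash
python3 go.py l .025
```

```text
slide mm [ 1.  -0.2  1.4] rot [ 0.002 -0.     0.   ] deg 0.1
pos [ 0.444  -0.1506  0.0264] t 16.75 w 51.7 F [-0.   0.5 -0.9] gf 0.0 q7 0.42
```

send_rows(
  motion=[
    {"claw": -1,"slide": [0.5,0,0.5],"delta_rot": [0,0,0]},
    {"claw": -1,"slide": [0.5,0,0.5],"delta_rot": [0,0,0]},
    {"claw": -1,"slide": [0.5,0,0.5],"delta_rot": [0,0,0]},
    {"claw": -1,"slide": [0.5,0,0.5],"delta_rot": [0,0,0]},
    {"claw": -1,"slide": [0.5,0,0.5],"delta_rot": [0,0,0]},
  ],
  grip_force=22,
)

```text
time: 17.25
position: [0.4432, -0.1499, 0.0251]
tool_rot: [2.221, 2.221, 0.0]
ft_force: [0.6, 0.6, 1.6]
grip_width: 0.251
grip_force: 22.0
```

send_rows(
  motion=[
    {"claw": -1,"slide": [0,0,0],"delta_rot": [0,0,0]},
    {"claw": -1,"slide": [0,0,0],"delta_rot": [0,0,0]},
    {"claw": -1,"slide": [0,0,0],"delta_rot": [0,0,0]},
    {"claw": -1,"slide": [0,0,0],"delta_rot": [0,0,0]},
  ],
)

```text
time: 17.65
position: [0.4433, -0.1499, 0.0251]
tool_rot: [2.221, 2.221, 0.0]
ft_force: [0.1, -0.0, 1.2]
grip_width: 0.252
grip_force: 22.0
```

send_rows(
  motion=[
    {"claw": -1,"slide": [0,0,-20],"delta_rot": [0,0,0]},
    {"claw": -1,"slide": [0,0,-45],"delta_rot": [0,0,0]},
    {"claw": -1,"slide": [0,0,-75],"delta_rot": [0,0,0]},
    {"claw": -1,"slide": [0,0,-92],"delta_rot": [0,0,0]},
    {"claw": -1,"slide": [0,0,-95],"delta_rot": [0,0,0]},
  ],
)

```text
time: 18.15
position: [0.4446, -0.1502, 0.122]
tool_rot: [2.219, 2.22, 0.005]
ft_force: [-0.5, 0.2, -0.1]
grip_width: 0.249
grip_force: 22.0
```

```bash
python3 go.py bl .12
```

```text
slide mm [-63.8 174.4   2.7] rot [ 0.004  0.    -0.316] deg 18.1
pos [ 0.4446 -0.1502  0.122 ] t 18.15 w 21.6 F [-0.5  0.2 -0.1] gf 21.999949514865875 q7 0.29
```

send_rows(
  motion=[
    {"claw": -1,"slide": [-11,30,0],"delta_rot": [0,0,-0.06]},
    {"claw": -1,"slide": [-25,70,0],"delta_rot": [0,0,-0.12]},
    {"claw": -1,"slide": [-41,112,0],"delta_rot": [0,0,-0.19]},
    {"claw": -1,"slide": [-55,152,0],"delta_rot": [0,0,-0.26]},
    {"claw": -1,"slide": [-64,175,0],"delta_rot": [0,0,-0.316]},
  ],
)

```text
time: 18.65
position: [0.6201, -0.2142, 0.1176]
tool_rot: [-1.839, -2.546, 0.002]
ft_force: [-0.5, 0.2, 0.3]
grip_width: 0.244
grip_force: 22.0
```

send_rows(
  motion=[
    {"claw": -1,"slide": [0,0,0],"delta_rot": [0,0,0]},
    {"claw": -1,"slide": [0,0,0],"delta_rot": [0,0,0]},
    {"claw": -1,"slide": [0,0,0],"delta_rot": [0,0,0]},
    {"claw": -1,"slide": [0,0,0],"delta_rot": [0,0,0]},
  ],
)

```text
time: 19.05
position: [0.6172, -0.2135, 0.1199]
tool_rot: [-1.844, -2.542, -0.001]
ft_force: [-0.1, 1.3, 0.6]
grip_width: 0.246
grip_force: 22.0
```

```bash
python3 go.py bl .029
```

```text
slide mm [-1.2  1.6 90.9] rot [-0.    -0.001 -0.   ] deg 0.1
pos [ 0.6172 -0.2135  0.1199] t 19.05 w 21.4 F [-0.1  1.3  0.6] gf 21.999978125095367 q7 0.82
```

send_rows(
  motion=[
    {"claw": -1,"slide": [-0.5,1,30],"delta_rot": [0,0,0]},
    {"claw": -1,"slide": [-0.5,1,55],"delta_rot": [0,0,0]},
    {"claw": -1,"slide": [-0.5,1,75],"delta_rot": [0,0,0]},
    {"claw": -1,"slide": [-0.5,1,86],"delta_rot": [0,0,0]},
    {"claw": -1,"slide": [-0.5,1,89],"delta_rot": [0,0,0]},
  ],
)

```text
time: 19.55
position: [0.6183, -0.2134, 0.0301]
tool_rot: [-1.843, -2.542, 0.0]
ft_force: [0.0, 0.7, -0.1]
grip_width: 0.249
grip_force: 22.0
```

send_rows(
  motion=[
    {"claw": -1,"slide": [0,0,0],"delta_rot": [0,0,0]},
    {"claw": -1,"slide": [0,0,0],"delta_rot": [0,0,0]},
    {"claw": -1,"slide": [0,0,0],"delta_rot": [0,0,0]},
    {"claw": -1,"slide": [0,0,0],"delta_rot": [0,0,0]},
  ],
)

```text
time: 19.95
position: [0.6198, -0.2142, 0.0319]
tool_rot: [1.843, 2.542, 0.001]
ft_force: [-1.9, -0.4, -0.0]
grip_width: 0.251
grip_force: 22.0
```

```bash
python3 go.py bl .029
```

```text
slide mm [ 0.5 -0.7  2.9] rot [0.001 0.001 0.   ] deg 0.1
pos [ 0.6198 -0.2142  0.0319] t 19.95 w 21.8 F [-1.9 -0.4 -0. ] gf 21.999950408935547 q7 0.87
```

send_rows(
  motion=[
    {"claw": -1,"slide": [0,-0.5,2],"delta_rot": [0,0,0]},
    {"claw": -1,"slide": [0,-0.5,2],"delta_rot": [0,0,0]},
    {"claw": -0.18,"slide": [0,-0.5,2],"delta_rot": [0,0,0]},
    {"claw": -0.18,"slide": [0,-0.5,2],"delta_rot": [0,0,0]},
    {"claw": -0.18,"slide": [0,-0.5,2],"delta_rot": [0,0,0]},
  ],
)

```text
time: 20.45
position: [0.6189, -0.2143, 0.0291]
tool_rot: [1.844, 2.543, 0.0]
ft_force: [-0.3, 0.9, -0.7]
grip_width: 0.385
grip_force: 0.0
```

send_rows(
  motion=[
    {"claw": -0.18,"slide": [0,0,0],"delta_rot": [0,0,0]},
    {"claw": -0.18,"slide": [0,0,-20],"delta_rot": [0,0,0]},
    {"claw": -0.18,"slide": [0,0,-50],"delta_rot": [0,0,0]},
    {"claw": -0.18,"slide": [0,0,-90],"delta_rot": [0,0,0]},
    {"claw": -0.18,"slide": [0,0,-130],"delta_rot": [0,0,0]},
  ],
)

```text
time: 20.95
position: [0.6184, -0.2142, 0.1601]
tool_rot: [-1.844, -2.542, 0.001]
ft_force: [1.1, -0.3, 0.0]
grip_width: 0.412
grip_force: 0.0
```

send_rows(
  motion=[
    {"claw": -0.18,"slide": [20,-30,0],"delta_rot": [0,0,0]},
    {"claw": -0.18,"slide": [40,-65,0],"delta_rot": [0,0,0]},
    {"claw": -0.18,"slide": [60,-100,0],"delta_rot": [0,0,0]},
    {"claw": -0.18,"slide": [75,-130,0],"delta_rot": [0,0,0]},
    {"claw": -0.18,"slide": [75,-130,0],"delta_rot": [0,0,0]},
  ],
)

```text
time: 21.45
position: [0.4678, -0.1829, 0.1586]
tool_rot: [-1.844, -2.539, -0.003]
ft_force: [-0.2, -0.1, 0.6]
grip_width: 0.407
grip_force: 0.0
```

```bash
python3 go.py bl .12
python3 - <<'E'
from bench import ctrl
import cv2
for n in("top","scene"): cv2.imwrite(f"pics/{n}9.png",ctrl.get_image(n)["color"])
E
```

```text
slide mm [-76.6 134.2  38.2] rot [-0.001 -0.004 -0.001] deg 0.3
pos [ 0.4678 -0.1829  0.1586] t 21.45 w 35.4 F [-0.2 -0.1  0.6] gf 0.0 q7 0.69
```

View pics/top9.png

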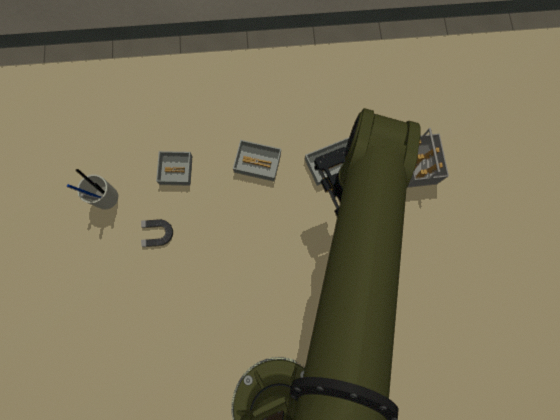

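View pics/scene9.png

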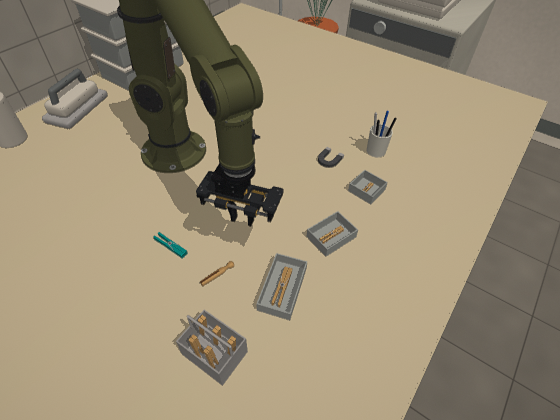

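The scene view shows all three pins flat in their bins, at (368,186), (332,235) and (282,286). The bins and bystanders have not moved, and the gripper is clear.

```bash
python3 -c "
from bench import ctrl
print(ctrl.close_job())"
```

```text
the job is handed in; nothing more can be done
None
```

All three clothespins lie flat in their matching bins, placed shortest to longest, and the final images show the bins and bystanders unmoved; handed in at about 21.5 s of the 80 s allowed.

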